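Set and clamp the carton-length stop

TASK

Set the carton-length gauge on the packing bench for the next job: with closed fingertips, push its sliding stop along the rail to the notch marked by the round plate, until you feel the stop's pin drop into that notch, without running past it. Then push the clamp lever on top of the stop all the way over, away from its starting side, and leave the stop in the notch. Only push: do not pull up the pin's knob, and do not shift the other things on the bench.

Things in the scene. Friction and masses are not known exactly. Their poses are not given: they have to be found in the camera images.
- gauge: carton-length gauge, fixed to the bench: dark brown base plate 8 mm thick, x -150 to 115, y -200 to 200 mm, with an aluminium rail along y (28 mm wide, top 26 mm high, y -175 to 175; black end blocks to +-185, 32 mm high). Origin on the bench under the middle of the rail; y along the rail, x across it, away from the robot, z up; yaw varies
- fence (a point): top centre of the fixed aluminium fence at the gauge's y = 190 mm: 50 mm high, 8 mm thick, 105 mm long in x
- notch_mid (a point): middle one of three notches, 18 mm long, in the steel strip (20 mm wide, top 24 mm high) behind the rail; the point is in its middle at the height of the strip's top, at gauge x = 46, y = 40 mm. The others lie 60 mm to either side, at y = -20 and 100 mm
- stop (a joint): travel in m of the sliding stop, towards the gauge's +y, 0 to 0.26: its centre is at gauge y = value - 0.130, the notches are at 0.110, 0.170, 0.230. Starts at 0 to 0.05, before all notches. Sliding takes about 3 N. Within about 8 mm of a notch's centre the sprung pin drops in and pulls the stop to the centre (the push force dips); pushing it out again takes 13 to 18 N
- stop_mark (a point): top centre of the stop's grey plastic block, 54 mm above the bench; axes as the gauge's. The block is 60 mm in x, 50 mm in y, and spans heights 27 to 54 mm; it is pushed on its flat -y end face, 25 mm from this point
- blade_end (a point): free end of the stop's aluminium blade: it sticks out from the block's robot side to 85 mm in front (-x) of the stop's centre, at its +y edge; 8 mm thick, 12 to 55 mm high (the point is at mid height)
- pin_knob (a point): top of the sprung pin's black knob, 20 mm across, on a bracket 46 mm behind (+x of) the stop's centre; 76 mm above the bench while the pin rides on the strip
- pin (a joint): drop in m of the stop's sprung pin: 0 while it rides on the strip, 0.004 to 0.005 when it has dropped into a notch, negative when it is pulled up by its knob
- clamp (a joint): angle in rad of the clamp lever on top of the stop: 0 as it starts, leaning 0.6 rad from upright towards -x of the gauge (the robot's side); 1.2 fully over, leaning 0.6 rad towards +x, clamped. It turns about an axis along the rail, 59 mm above the bench over the stop's centre; it stays where it is left and takes about 2 N at its tip
- clamp_tip (a point): outer end of the clamp lever, 34 mm from its axis: black paddle 30 mm wide along the rail, 8 mm thick, 16 to 34 mm from the axis; 87 mm above the bench at the start, and again when clamped
- tab_round: the target mark: round aluminium plate, 5 mm thick, lying flat on a post 16 mm high that stands on the gauge plate at gauge x = 95 mm, beside the notch it marks (same gauge y); origin at the foot of the post; fixed. 40 mm across
- tab_cross: plus-shaped aluminium plate, 5 mm thick, lying flat on a post 16 mm high that stands on the gauge plate at gauge x = 95 mm, beside the notch it marks (same gauge y); origin at the foot of the post; fixed. Arms 42 x 12 mm
- tab_bar: narrow bar-shaped aluminium plate, 5 mm thick, lying flat on a post 16 mm high that stands on the gauge plate at gauge x = 95 mm, beside the notch it marks (same gauge y); origin at the foot of the post; fixed. 42 mm long across the rail, 12 mm wide
- tape_roll: cardboard tape core/roll, ring 44 mm across, 18 mm high, lying on the front strip of the gauge plate; leave alone; origin at the centre of its underside
- clip_box: small paper-covered box 24 x 50 x 20 mm on the front strip of the gauge plate; leave alone; origin at the centre of its underside
- small_carton: cardboard carton 90 x 70 x 60 mm high beyond the gauge's +y end; leave alone; origin at the centre of its underside
- glue_bottle: white bottle 40 mm across, 90 mm high, off the far +y corner of the gauge; leave alone; origin at the centre of its underside
- stapler: stapler 35 x 120 x 39 mm high, behind the gauge; leave alone; origin at the centre of its underside
- pen_mug: white mug 76 mm across, 90 mm high, off the gauge's -y end; leave alone; origin at the centre of its underside
- envelope_pack: flat pack of envelopes 110 x 160 x 18 mm, beyond the gauge's -y end; leave alone; origin at the centre of its underside

How it is judged:
By the outcome, as a careful person would: the job done as asked, in the order asked, and still so for the second after the job is handed in, with the robot touching nothing.
It also fails if it takes over 58 s, if anything falls off the work surface, if the arm or the gripper's body presses on something with over 40 N, if the wrist force passes 120 N, or if a joint passes its speed limit or range.

ROBOT

A 7-joint arm with a two-finger parallel gripper is mounted at the origin on the work surface. World frame = base frame: x ahead of the robot, y to its left, z up, the work surface at z = 0. Lengths are in mm, angles in degrees, forces in N, time in s.
With the tool pointing down it reaches from about 425 to 800 mm from the base axis. Payload 8.3 kg.
Tool frame: the origin (TCP) lies midway between the tips of the shut fingers; the grasp point (between the pads) lies 19 mm behind it; z points along the fingers, y is the line along which they close (so a half turn about z gives the same grasp; the last joint's range is limited). The gripper opens to 85 mm and grips with 20 to 120 N. Pads are 22 mm wide; open, the fingers measure 114 mm over their backs; the gripper's body (76 mm by 85 mm) begins 54 mm behind the grasp point. The pads swing forward as they close: fully open they stand 13 mm farther back than shut.
Start: joints at [66.984, 21.967, 0.94, 78.501, -0.361, 79.538, -2.664], TCP at [207.758, -589.44, 231.279] pointing down, gripper open.
Joint ranges: [-169.22, 169.22], [-14.56, 117.87], [-87.37, 89.26], [10.42, 133.3], [-82.24, 262.24], [0.94, 117.77], [-172.7, 172.7]. Speed limits (degrees/s): [136.94, 136.94, 172.46, 172.46, 180, 180, 180].

INTERFACE

Orientations are given as a 3x3 rotation matrix whose columns are the frame's x, y, z axes.
In Python, from bench import ctrl, read_camera, models gives the robot as it stands. The module is installed in compiled form; this text tells all that it offers.
- The arm moves only by the shell command python3 -m inch 'ROWS' [FORCE]. ROWS is text: rows parted by semicolons, each of 5 numbers parted by spaces: the shift along the tool's x, y, z in mm, then the turn about the tool's z in degrees, then the finger opening in mm, from 0 to 85.4. A call has 1 to 10 rows; each row shifts and turns the commanded pose from where the row before left it, along the tool's axes as they then stand; what a row does not reach is not made up. A row lasts 1/10 s, in which the tool goes at most 50 mm and 8.59 degrees, less where a joint would pass 70% of its speed; a pose out of reach is approached as far as the arm can. A call with a gripper value outside its range is refused whole. The fingers move at their own pace and stop on an object; FORCE is the grip in N (left out, the last holds). Time passes only in rows, so rows that do not move let the fingers close. It gives the time, the measured TCP pose, the force, the opening and the grip force at its end, in the units of the state.
- ctrl.observe(): the state, without advancing time (a new reading comes with each control period).
- read_camera(name): name is "scene" or "top" or "wrist"; returns a dict with "image" (384x512x3 uint8, blue, green, red), "z_map" (384x512 float32, mm along the optical axis (not along the pixel's ray), 0 where there is no reading), "intrinsics" (3x3 intrinsics, pixels), "extrinsics" (4x4, takes a point from camera to world coordinates); the wrist camera has in their place "tool_from_camera" (4x4, takes a point from camera to tool coordinates, whose origin is the TCP and whose axes are the flange's). Camera axes: x right, y down, z forward; pixel columns grow to the right and rows downward; lengths in mm; the calibration is good to about 2 mm. A picture is of the moment at which its call begins: read the wrist's pose just before it.
- ctrl.job_done(): hands the job in; it is judged then, once.
Trained networks look in a picture, given as the dict that the camera call returned (one of the last four; its "shot" number tells which), for a name from the list of things; names that differ only in an ending like _2 or _b are one class to them, and where a whole thing is asked for, a point or a joint stands for the part that bears it (a point fixed in the world has none). Each returns a list of dicts, best first, with "confidence" (0 to 1); they miss things now and then, are a little off and sometimes report something else, mostly with a low value. They report only what shows in the picture. A call takes as long as a camera call.
- models.silhouettes(picture, label): "pixels" (384x512 bool, what is visible of it) and "rect" ([left, top, width, height] in pixels, round what is visible of it).
The state is a dict: "time_s": time; "q": joint angles; "qvel": joint speeds; "effort": joint torques, N m; "tool_pos": TCP position; "tool_rot": TCP orientation; "force": force on the tool from outside, world axes, zero at the start; "ft_torque": the same for the moment, N m; "grip_width": opening from 0.0 (shut) to 1.0 (fully open); "finger_force": force on a finger pad.
Only numpy, scipy, OpenCV 4.12 (cv2) and the standard library are available. Lean on these libraries where they do the work, as an engineer would, in place of code of your own. Each camera call takes 0.05 s, during which the arm holds its last target. There are 200 camera calls.

## Working session

There is one attempt and no reset: what is moved stays moved. The work goes in short steps, Python scripts to look and compute and a shell command to move; the robot and the scene stay as the last step left them, time stands still between calls to the robot, and variables do not carry over. Pictures are saved under pics/ and viewed, at most 10 in all, crops included, and the job is handed in when it is done.

```bash
mkdir -p pics
cat > h.py <<'E'
import numpy as np, cv2
from bench import ctrl, read_camera, models
def pts(p,mask):
    K=p["intrinsics"];v,u=np.nonzero(mask&(p["z_map"]>0));z=p["z_map"][v,u]
    c=np.stack([(u-K[0][2])*z/K[0][0],(v-K[1][2])*z/K[1][1],z,np.ones_like(z)])
    return (np.array(p["extrinsics"])@c)[:3].T
E
python3 - <<'E'
from h import *
s=ctrl.observe();print(s["time_s"],s["tool_pos"],np.round(s["tool_rot"],3),s["force"],s["grip_width"])
ims=[]
for n in ["top","scene"]:
    p=read_camera(n);cv2.imwrite(f"pics/{n}0.png",cv2.resize(p["image"],(800,600)))
    np.savez(f"{n}0.npz",**{k:np.array(v) for k,v in p.items()})
    print(n,np.round(p["extrinsics"],3).tolist())
    for l in ["gauge","stop","clamp","pin_knob","tab_round","tab_cross","tab_bar","tape_roll","clip_box","pen_mug","envelope_pack","small_carton","stapler"]:
        for r in models.silhouettes(p,l)[:2]:
            q=pts(p,r["pixels"])
            if len(q): print(l,round(r["confidence"],2),r["rect"],len(q),"med",np.round(np.median(q,0)),"lo",np.round(np.percentile(q,2,0)),"hi",np.round(np.percentile(q,98,0)))
E
```

```text
0.0 [ 207.59289369 -588.98321067  230.26813907] [[ 0.943  0.332 -0.001]
 [ 0.332 -0.943  0.002]
 [-0.    -0.002 -1.   ]] [-0.50748731  0.63531451 -0.23603233] 1.0013305981817215
top [[0.03, -0.994, 0.109, 417.865], [-1.0, -0.03, -0.001, -7.498], [0.004, -0.109, -0.994, 1534.576], [0.0, 0.0, 0.0, 1.0]]
gauge 0.77 [213.7, 151.4, 126.0, 102.1] 8537 med [541. -62.  10.] lo [ 398. -251.    1.] hi [691. 139.  57.]
stop 0.97 [304.3, 169.7, 18.9, 43.2] 384 med [ 593. -166.   56.] lo [ 516. -197.   38.] hi [ 642. -147.   88.]
clamp 0.55 [213.5, 153.0, 127.4, 98.6] 8499 med [541. -60.  10.] lo [ 398. -251.    2.] hi [690. 139.  57.]
tab_round 0.59 [256.1, 164.3, 12.8, 13.2] 106 med [644.   9.  29.] lo [626.  -9.  23.] hi [661.  28.  36.]
tape_roll 0.67 [304.8, 170.0, 15.4, 41.5] 429 med [ 592. -165.   55.] lo [ 515. -193.    7.] hi [ 644. -146.   88.]
tape_roll 0.52 [286.0, 223.0, 13.8, 9.5] 18 med [ 462. -109.   27.] lo [ 443. -134.   20.] hi [ 469. -100.   33.]
clip_box 0.57 [246.9, 230.2, 15.1, 10.4] 83 med [420.  18.  29.] lo [407.  -3.  20.] hi [431.  39.  35.]
clip_box 0.52 [218.1, 150.1
[... 2085 characters left out ...]
439.  41.  29.]
clip_box 0.59 [192.8, 229.1, 54.8, 33.7] 1042 med [ 595. -173.   53.] lo [ 513. -201.   17.] hi [ 649. -139.   86.]
pen_mug 0.93 [233.4, 277.3, 41.3, 65.5] 1964 med [ 755. -294.   56.] lo [ 719. -322.    2.] hi [ 790. -234.   91.]
envelope_pack 0.92 [108.0, 299.9, 93.9, 80.5] 4118 med [ 614. -433.   18.] lo [ 555. -503.    4.] hi [ 667. -345.   20.]
small_carton 0.92 [244.8, 144.5, 33.7, 34.7] 925 med [471. 208.  44.] lo [412. 194.  -1.] hi [508. 267.  62.]
small_carton 0.3 [212.2, 230.5, 12.3, 20.6] 126 med [ 584. -176.   76.] lo [ 574. -191.   52.] hi [ 598. -155.   89.]
stapler 0.95 [302.1, 196.6, 20.4, 36.6] 455 med [710.  71.  36.] lo [686.  34.   5.] hi [728. 144.  41.]
```

Run:
```python
import numpy as np,cv2
a=np.load("top0.npz")["image"][130:270,170:420]; b=np.load("scene0.npz")["image"][130:330,160:340]
a=cv2.resize(a,(500,280),interpolation=cv2.INTER_CUBIC);b=cv2.resize(b,(720,800),interpolation=cv2.INTER_CUBIC)
cv2.imwrite("pics/a.png",cv2.resize(a,(800,448))); cv2.imwrite("pics/b.png",cv2.resize(b,(540,600)))
```

```text
(no output)
```

View pics/a.png

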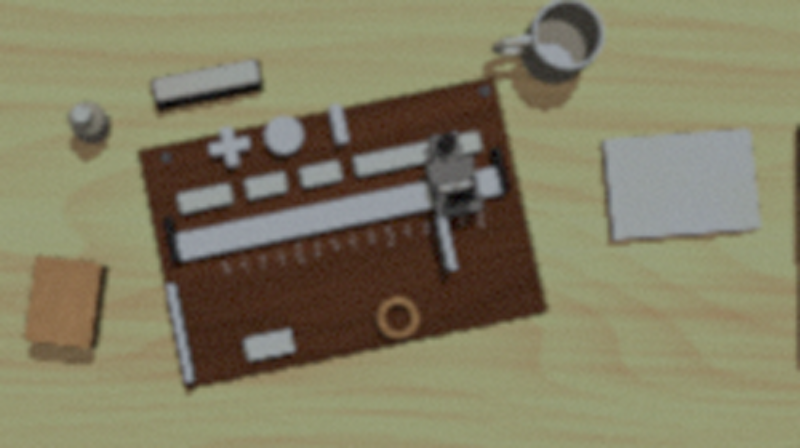

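View pics/b.png

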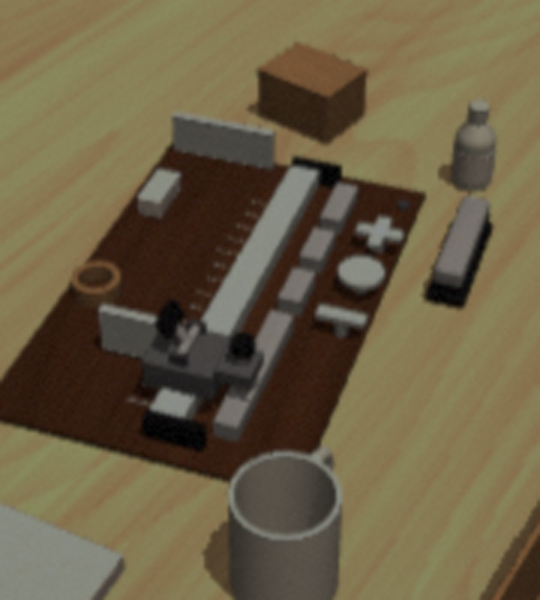

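The marks run bar, round, cross from right to left in the top view: bar (340,125), round (284,135), cross (229,148). The round plate therefore marks the middle notch, at travel 0.170. The stop sits at the -y end near (450,180) with its lever leaning to the robot, the tape roll is at (398,317), and the mug is off the far right corner. Next I fit the gauge's pose.

```bash
cat >> h.py <<'E'
def R(t): c,s=np.cos(t),np.sin(t);return np.array([[c,-s],[s,c]])
def fit(p):
    # brown plate in image -> world points at plate height -> min-area rectangle
    q=pts(p,np.ones(p["z_map"].shape,bool));v,u=np.nonzero(p["z_map"]>0)
    c=p["image"][v,u].astype(int);m=(c.max(1)<100)&(c[:,2]-c[:,0]>12)&(abs(q[:,2]-8)<8)&(q[:,0]>350)&(q[:,0]<760)&(abs(q[:,1]+50)<260)
    r=cv2.minAreaRect(q[m,:2].astype(np.float32));return r,q,m
E
python3 - <<'E'
from h import *
P={n:dict(np.load(n+"0.npz")) for n in("top","scene")}
for n in P:
    r,q,m=fit(P[n]);print(n,"plate rect",r,m.sum(),np.median(q[m,2]))
    # rail: bright pts at z 26 ; fit by models: tabs
    b=q[(abs(q[:,2]-26)<5)&(q[:,0]>480)&(q[:,0]<680)&(abs(q[:,1]+50)<220)]
    box=cv2.boxPoints(r);print(np.round(box).tolist())
    a=r[2]; a=(a+45)%90-45; t=np.radians(a)
    # plate centre is gauge x=-17.5,y=0
    o=np.array(r[0])-R(t)@[-17.5,0]
    print("yaw",a,"origin",o)
    g=(q[:,:2]-o)@R(t)
    for nm,lo,hi,xl,xh in[("block top",50,58,-32,32),("rail",22,30,-20,20),("strip",20,28,32,60),("clamp",70,92,-45,45),("knob",66,84,30,65),("blade",35,60,-95,-40),("tabs",24,33,70,120),("fence",44,54,-140,0)]:
        k=(q[:,2]>lo)&(q[:,2]<hi)&(g[:,0]>xl)&(g[:,0]<xh)&(abs(g[:,1])<200)
        if k.sum():print(nm,k.sum(),np.round(np.percentile(g[k],[3,50,97],axis=0)).tolist(),np.median(q[k,2]))
E
```

```text
top plate rect ((561.0315551757812, -60.3118896484375), (312.71087646484375, 541.4965209960938), 10.977169036865234) 6027 8.36089633407255
[[356.0, 176.0], [459.0, -356.0], [766.0, -296.0], [663.0, 235.0]]
yaw 10.977169036865234 origin [578.21136009 -56.9795777 ]
block top 148 [[-30.0, -139.0], [6.0, -115.0], [27.0, -92.0]] 53.97853416396333
rail 394 [[-19.0, -166.0], [-10.0, 18.0], [19.0, 184.0]] 26.093352391080657
strip 130 [[32.0, -151.0], [37.0, -46.0], [47.0, 146.0]] 23.52995118117792
clamp 64 [[-29.0, -130.0], [-17.0, -115.0], [43.0, -103.0]] 79.49470502707152
knob 25 [[31.0, -121.0], [37.0, -114.0], [46.0, -105.0]] 75.95124049989272
blade 74 [[-93.0, -101.0], [-72.0, -94.0], [-44.0, 199.0]] 53.75302039865505
tabs 134 [[71.0, -11.0], [80.0, 55.0], [97.0, 128.0]] 28.944361629716127
fence 120 [[-133.0, -138.0], [-45.0, -95.0], [-1.0, 198.0]] 50.987553324852456
scene plate rect ((554.208251953125, -51.447296142578125), (361.9914245605469, 529.7085571289062), 2.225285530090332) 6887 7.555570871271357
[[363.0, 206.0], [384.0, -323.0], [745.0, -309.0], [725.0, 220.0]]
yaw 2.225285530090332 origin [571.69505482 -50.76779222]
block top 198 [[-28.0, -151.0], [10.0, -128.0], [31.0, -101.0]] 53.500045977656214
rail 518 [[-19.0, -162.0], [-1.0, 3.0], [18.0, 163.0]] 25.261964753694258
strip 278 [[33.0, -180.0], [45.0, -42.0], [59.0, 116.0]] 23.84800570898176
clamp 85 [[-3.0, -141.0], [5.0, -128.0], [11.0, -111.0]] 82.92148722731008
knob 31 [[54.0, -124.0], [60.0, -116.0], [64.0, -106.0]] 74.2731338937972
blade 122 [[-94.0, -123.0], [-60.0, -117.0], [-42.0, 176.0]] 48.282380343849695
tabs 222 [[71.0, -136.0], [82.0, 44.0], [107.0, 118.0]] 28.411052784772778
fence 167 [[-134.0, -151.0], [-52.0, -116.0], [-2.0, 177.0]] 49.99889035978629
```

Run:
```python
from h import *
for n in("top","scene"):
    p=dict(np.load(n+"0.npz"));_,q,m=fit(p)
    M=np.zeros(p["z_map"].shape,np.uint8);v,u=np.nonzero(p["z_map"]>0);M[v,u]=m
    M=cv2.morphologyEx(M,cv2.MORPH_OPEN,np.ones((3,3)))
    k,L,S,_=cv2.connectedComponentsWithStats(M);M=L==1+S[1:,4].argmax()
    r=cv2.minAreaRect(pts(p,M)[:,:2].astype(np.float32))
    a=(r[2]+45)%90-45;t=np.radians(a);o=np.array(r[0])-R(t)@[-17.5,0]
    # refine yaw by rail: line fit of points at z~26
    for it in range(4):
        g=(q[:,:2]-o)@R(t)
        k=(abs(q[:,2]-26)<4)&(abs(g[:,0])<17)&(g[:,1]>-70)&(g[:,1]<165)
        f=np.polyfit(g[k,1],g[k,0],1);t-=np.arctan(f[0])*.8;o=o+R(t)@[f[1],0]
    g=(q[:,:2]-o)@R(t)
    print(n,"rect",r,"yaw",np.degrees(t),"o",o)
    for nm,lo,hi,xl,xh,yl,yh in[("block top",51,57,-32,32,-150,-60),("rail",22,30,-25,25,-70,165),("strip",20,28,32,60,-200,200),("clamp",60,92,-45,20,-150,-50),("knob",66,84,30,65,-150,-50),("blade",35,60,-95,-40,-150,-50),("tabs",24,33,70,120,-50,150),("fence",44,54,-140,0,170,205)]:
        k=(q[:,2]>lo)&(q[:,2]<hi)&(g[:,0]>xl)&(g[:,0]<xh)&(g[:,1]>yl)&(g[:,1]<yh)
        if k.sum():print(nm,k.sum(),np.round(np.percentile(g[k],[3,50,97],axis=0)).tolist(),np.median(q[k,2]))
```

```text
top rect ((543.8433227539062, -54.9407958984375), (263.73638916015625, 397.91986083984375), 13.619588851928711) yaw 13.835362515515042 o [561.13878412 -50.74941529]
block top 127 [[-28.0, -149.0], [10.0, -124.0], [30.0, -102.0]] 53.8746268990235
rail 438 [[-13.0, -61.0], [0.0, 51.0], [13.0, 158.0]] 26.159815622083556
strip 318 [[36.0, -160.0], [46.0, 5.0], [56.0, 156.0]] 23.723963604382448
clamp 75 [[-21.0, -145.0], [-8.0, -124.0], [6.0, -103.0]] 70.97291643781728
knob 30 [[37.0, -133.0], [45.0, -125.0], [55.0, -117.0]] 75.85547559345434
blade 40 [[-84.0, -108.0], [-61.0, -103.0], [-41.0, -100.0]] 54.60830037006622
tabs 183 [[76.0, -26.0], [95.0, 41.0], [113.0, 114.0]] 28.774620701608455
fence 59 [[-136.0, 185.0], [-91.0, 189.0], [-40.0, 192.0]] 49.12364517344986
scene rect ((544.3497314453125, -52.6217041015625), (270.04486083984375, 412.6675109863281), 13.71155071258545) yaw 13.626356707275312 o [563.50657869 -47.95035471]
block top 237 [[-28.0, -149.0], [10.0, -130.0], [30.0, -107.0]] 53.58721290250196
rail 596 [[-14.0, -63.0], [0.0, 35.0], [13.0, 156.0]] 25.546505167328064
strip 544 [[35.0, -168.0], [47.0, -15.0], [56.0, 152.0]] 23.384549534066764
clamp 154 [[-20.0, -147.0], [-8.0, -131.0], [5.0, -108.0]] 75.34419091462092
knob 55 [[38.0, -138.0], [48.0, -132.0], [55.0, -120.0]] 74.01654247381032
blade 140 [[-84.0, -113.0], [-63.0, -110.0], [-42.0, -103.0]] 48.282380343849695
tabs 305 [[76.0, -30.0], [95.0, 36.0], [114.0, 109.0]] 28.44258073170863
fence 97 [[-136.0, 178.0], [-89.0, 184.0], [-41.0, 191.0]] 48.29264445599517
```

Both views agree: gauge yaw is about 13.75°, its origin about (562, -51), and the stop's centre at gauge y about -125. The round plate is at gauge y about 40, so the target is confirmed. I'm moving to the start of the push.

```bash
python3 -m inch '0 0 0 5.7 0; 36 -19 0 0 0; 36 -19 0 0 0; 36 -19 0 0 0; 36 -19 0 0 0; 36 -19 0 0 0; 36 -19 0 0 0; 36 -19 0 0 0; 36 -19 0 0 0; 36 -19 0 0 0'
cat > st.py <<'E'
from h import *
t=np.radians(13.75);o=np.array([562.5,-51.5])
s=ctrl.observe();r=np.array(s["tool_rot"]);f=np.array(s["force"])
print("t",round(s["time_s"],2),"gauge xyz",np.round((np.array(s["tool_pos"])[:2]-o)@R(t),1),round(s["tool_pos"][2],1),"toolyaw",np.degrees(np.arctan2(r[1,0],r[0,0])).round(2),"z",r[:,2].round(3),"Fg",np.round(f[:2]@R(t),2),round(f[2],2),"w",round(s["grip_width"],2))
E
python3 st.py
```

```text
time_s: 2.4
tool_pos: [483.1, -345.3, 231.5]
tool_rot: [[0.972, 0.237, 0.0], [0.237, -0.972, -0.0], [0.0, 0.0, -1.0]]
force: [0.7, -0.8, -0.7]
grip_width: -0.0
finger_force: 0.0
t 2.4 gauge xyz [-147.  -266.5] 231.5 toolyaw 13.71 z [ 0. -0. -1.] Fg [ 0.52 -0.95] -0.68 w -0.0
```

```bash
python3 -m inch '37 -19 15 0 0; 37 -19 15 0 0; 37 -19 15 0 0; 36 -19 15 0 0; 0 0 30 0 0; 0 0 30 0 0; 0 0 30 0 0; 0 0 25 0 0; 0 0 15 0 0; 0 0 0 0 0' 20 >/dev/null
python3 - <<'E'
import st
from h import *
p=read_camera("wrist");cv2.imwrite("pics/w.png",p["image"])
E
```

```text
t 3.4 gauge xyz [  -2.7 -190.7] 38.9 toolyaw 13.71 z [-0.004  0.002 -1.   ] Fg [ 0.29 -0.22] 0.75 w -0.0
```

View pics/w.png

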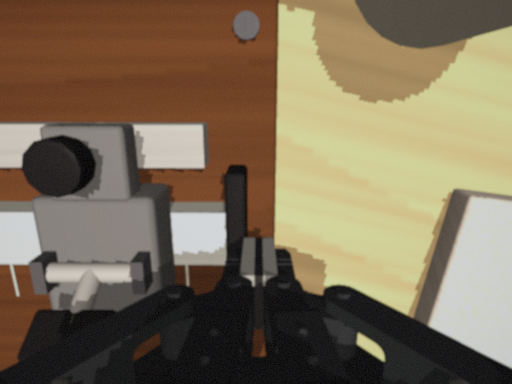

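The wrist view shows the shut fingertips at (258,255), centred on the rail. They sit behind the block's -y face at column 170, with the lever at lower left. The finger links spread along y towards the lever, so I'll turn the tool 90° to put the narrow side forward.

```bash
python3 -m inch '0 0 -2 8.5 0; 0 0 -2 8.5 0; 0 0 0 8.5 0; 0 0 0 8.5 0; 0 0 0 8.5 0; 0 0 0 8.5 0; 0 0 0 8.5 0; 0 0 0 8.5 0; 0 0 0 8.5 0; 0 0 0 8.5 0' >/dev/null; python3 -m inch '0 0 0 5 0; 0 0 0 0 0'; python3 st.py
```

```text
time_s: 4.65
tool_pos: [608.2, -237.8, 47.6]
tool_rot: [[0.236, -0.972, 0.003], [-0.972, -0.236, -0.001], [0.001, -0.003, -1.0]]
force: [0.4, -0.6, -0.4]
grip_width: -0.002
finger_force: 0.0
t 4.65 gauge xyz [ 1.000e-01 -1.919e+02] 47.6 toolyaw -76.33 z [ 0.003 -0.001 -1.   ] Fg [ 0.25 -0.7 ] -0.41 w -0.0
```

```bash
python3 -m inch '-5 0 2 0 0; -5 0 2 0 0; -5 0 2 0 0; -5 0 0 0 0; -4 0 0 0 0; -3 0 0 0 0; -3 0 0 0 0; -3 0 0 0 0; -3 0 0 0 0; -3 0 0 0 0' >/dev/null; python3 st.py;  python3 -m inch '-4 0 0 0 0; -4 0 0 0 0; -4 0 0 0 0; -4 0 0 0 0; -4 0 0 0 0'>/dev/null; python3 st.py
```

```text
t 5.65 gauge xyz [  -1.3 -155. ] 39.5 toolyaw -76.39 z [ 0.002 -0.003 -1.   ] Fg [ 3.42 -8.01] -4.9 w -0.0
t 6.15 gauge xyz [  -1.3 -135.2] 39.5 toolyaw -76.41 z [ 0.002 -0.003 -1.   ] Fg [ 4.11 -7.93] -5.55 w -0.0
```

Run:
```python
import st
from h import *
p=read_camera("wrist");cv2.imwrite("pics/w2.png",p["image"])
for n in("top","scene"):
    p=read_camera(n);q=pts(p,np.ones(p["z_map"].shape,bool));g=(q[:,:2]-st.o)@R(st.t)
    for nm,lo,hi,xl,xh in(("block",51,57,10,32),("knob",66,84,34,60),("blade",35,60,-90,-45)):
        k=(q[:,2]>lo)&(q[:,2]<hi)&(g[:,0]>xl)&(g[:,0]<xh)&(abs(g[:,1])<160)
        print(n,nm,k.sum(),np.percentile(g[k,1],[3,50,97]).round(1) if k.sum() else "")
```

```text
t 6.15 gauge xyz [  -1.3 -135.2] 39.5 toolyaw -76.41 z [ 0.002 -0.003 -1.   ] Fg [ 4.11 -7.93] -5.55 w -0.0
top block 40 [-111.6  -92.9  -75. ]
top knob 28 [-105.7  -97.6  -89.6]
top blade 13 [-79.7 -74.4 -73. ]
scene block 72 [-138.8 -113.5  -85.7]
scene knob 58 [-110.1 -103.   -90.9]
scene blade 8 [-83.2 -81.9 -80.6]
```

View pics/w2.png

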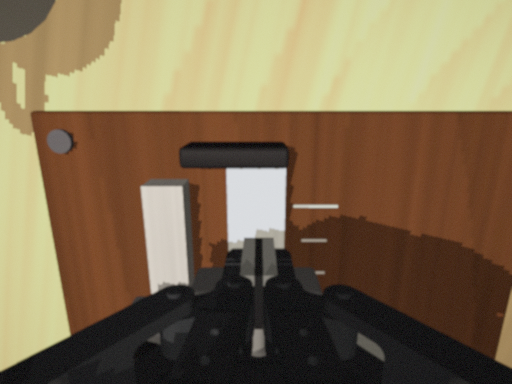

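The fingertips (258,255) are flat on the block's -y face. The stop moves with them and its centre trails 37 mm ahead of the TCP, so pushing works. I'll carry on to just before the first notch.

```bash
python3 -m inch '-5 0 0 0 0; -5 0 0 0 0; -5 0 0 0 0; -5 0 0 0 0; -5 0 0 0 0; -5 0 0 0 0; -5 0 0 0 0; -5 0 0 0 0; -5 0 0 0 0; -5 0 0 0 0'>/dev/null; python3 st.py;  python3 -m inch '-4 0 0 0 0; -4 0 0 0 0; -4 0 0 0 0'>/dev/null; python3 st.py; for i in 1 2 3 4; do python3 -m inch '-3 0 0 0 0' >/dev/null; python3 st.py; done
```

```text
t 7.3 gauge xyz [ -1.1 -84.7] 39.5 toolyaw -76.39 z [ 0.002 -0.002 -1.   ] Fg [ 2.35 -8.15] -4.38 w 0.0
t 7.6 gauge xyz [ -1.1 -72.7] 39.6 toolyaw -76.39 z [ 0.002 -0.002 -1.   ] Fg [ 4.39 -7.27] -5.17 w 0.0
t 7.7 gauge xyz [ -1.1 -69.4] 39.5 toolyaw -76.38 z [ 0.002 -0.002 -1.   ] Fg [ 2.72 -7.35] -5.14 w 0.0
t 7.8 gauge xyz [ -1.  -66.6] 39.6 toolyaw -76.38 z [ 0.002 -0.002 -1.   ] Fg [ 3.27 -7.54] -4.3 w 0.01
t 7.9 gauge xyz [ -1.1 -63.2] 39.5 toolyaw -76.38 z [ 0.002 -0.002 -1.   ] Fg [ 1.7  -5.72] -3.38 w 0.0
t 8.0 gauge xyz [ -1.  -59.6] 39.5 toolyaw -76.35 z [ 0.001 -0.001 -1.   ] Fg [ 1.93 -3.27] -1.75 w -0.0
```

```bash
for i in 1 2 3 4 5 6 7 8; do python3 -m inch '-2 0 0 0 0' >/dev/null; python3 st.py; done
```

```text
t 8.1 gauge xyz [ -1.1 -56.4] 39.5 toolyaw -76.3 z [ 0.  0. -1.] Fg [ 0.21 -0.86] 0.36 w -0.0
t 8.2 gauge xyz [ -1.1 -55.1] 39.5 toolyaw -76.3 z [ 0.001 -0.001 -1.   ] Fg [ 1.95 -7.28] -2.28 w -0.0
t 8.3 gauge xyz [ -1.1 -54.6] 39.6 toolyaw -76.36 z [ 0.002 -0.002 -1.   ] Fg [  2.63 -11.33] -3.87 w 0.0
t 8.4 gauge xyz [ -1.2 -54.2] 39.6 toolyaw -76.44 z [ 0.003 -0.004 -1.   ] Fg [  5.02 -16.35] -7.72 w 0.0
t 8.5 gauge xyz [ -1.2 -53.9] 39.7 toolyaw -76.51 z [ 0.004 -0.006 -1.   ] Fg [  6.1  -20.68] -10.75 w -0.0
t 8.6 gauge xyz [ -1.2 -53.3] 39.7 toolyaw -76.58 z [ 0.005 -0.007 -1.   ] Fg [  7.51 -23.91] -11.69 w 0.0
t 8.7 gauge xyz [ -1.2 -52.9] 39.8 toolyaw -76.65 z [ 0.006 -0.009 -1.   ] Fg [  7.87 -28.86] -14.51 w 0.0
t 8.8 gauge xyz [ -1.3 -52.6] 39.8 toolyaw -76.72 z [ 0.007 -0.01  -1.   ] Fg [  9.05 -33.36] -16.29 w 0.0
```

```bash
python3 -m inch '2 0 0 0 0; 1 0 0 0 0' >/dev/null
cat > stop.py <<'E'
import st
from h import *
p=read_camera("scene");i=p["image"][170:300,160:330];cv2.imwrite("pics/s%d.png"%p["shot"],cv2.resize(i,(784,600),interpolation=cv2.INTER_CUBIC));print(p["shot"])
for n in("top","scene"):
    p=read_camera(n);q=pts(p,np.ones(p["z_map"].shape,bool));g=(q[:,:2]-st.o)@R(st.t)
    for nm,lo,hi,xl,xh in(("block",51,57,10,32),("knob",64,84,34,60),("blade",35,60,-90,-45),("clamp",62,92,-45,34)):
        k=(q[:,2]>lo)&(q[:,2]<hi)&(g[:,0]>xl)&(g[:,0]<xh)&(abs(g[:,1])<160)
        print(n,nm,k.sum(),np.percentile(np.c_[g[k],q[k,2]],[3,50,97],axis=0).round().tolist() if k.sum() else "")
E
python3 stop.py; ls pics
```

```text
t 9.0 gauge xyz [ -1.2 -53. ] 39.7 toolyaw -76.63 z [ 0.005 -0.007 -1.   ] Fg [  6.89 -19.22] -9.01 w -0.0
7
top block 17 [[12.0, -10.0, 52.0], [21.0, -3.0, 54.0], [31.0, 6.0, 56.0]]
top knob 14 [[39.0, -18.0, 66.0], [48.0, -14.0, 72.0], [54.0, -9.0, 78.0]]
top blade 0 
top clamp 7 [[-6.0, -4.0, 62.0], [-3.0, 0.0, 64.0], [0.0, 3.0, 67.0]]
scene block 71 [[11.0, -50.0, 51.0], [25.0, -31.0, 54.0], [31.0, -1.0, 56.0]]
scene knob 47 [[39.0, -29.0, 65.0], [49.0, -21.0, 70.0], [56.0, -10.0, 74.0]]
scene blade 25 [[-84.0, -3.0, 35.0], [-77.0, -1.0, 43.0], [-66.0, 2.0, 54.0]]
scene clamp 160 [[-29.0, -67.0, 63.0], [0.0, -64.0, 82.0], [27.0, -1.0, 92.0]]
a.png
b.png
s7.png
scene0.png
top0.png
w.png
w2.png
```

View pics/s7.png

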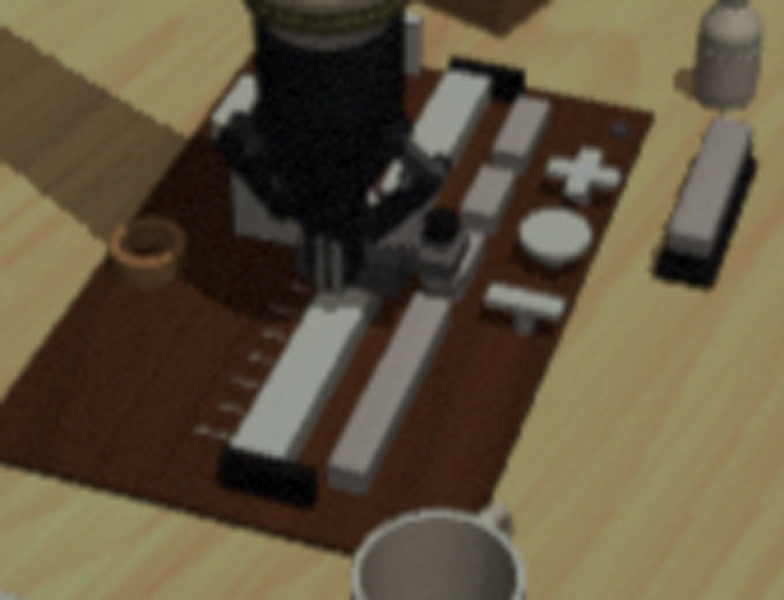

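The stop is in the first notch: the knob reads about 72 mm, so it has dropped, and only the fingertips touch the block. The push also carries an upward and a sideways part (Fz -16, Fx 9 on the tool), which loads the slide. I'll trim those off.

```bash
python3 -m inch '0 -1 2 0 0;0 0 0 0 0' >/dev/null; python3 st.py; python3 -m inch '0 -1 2 0 0;0 0 0 0 0' >/dev/null; python3 st.py; python3 -c "
from bench import ctrl
s=ctrl.observe();print(s['ft_torque'],s['qvel'])"
```

```text
t 9.35 gauge xyz [ -0.7 -53.1] 39.1 toolyaw -76.64 z [ 0.004 -0.007 -1.   ] Fg [ -1.53 -19.86] 3.94 w 0.0
t 9.55 gauge xyz [  0.4 -53.1] 37.7 toolyaw -76.64 z [ 0.005 -0.007 -1.   ] Fg [ -3.07 -19.22] 8.42 w 0.0
[-3.87716496e+00 -2.13624901e-01  2.19475899e-03] [-0.00672102 -0.06916212  0.07893418  0.1344577  -0.02972473 -0.26375312
 -0.01373582]
```

```bash
python3 -m inch '0 0.3 -1 0 0' >/dev/null; python3 st.py; for i in 1 2 3; do python3 -m inch '-1.5 -0.1 0.3 0 0' >/dev/null; python3 st.py; done
```

```text
t 9.65 gauge xyz [  0.2 -53.1] 37.9 toolyaw -76.64 z [ 0.005 -0.007 -1.   ] Fg [  4.07 -21.82] -7.62 w -0.0
t 9.75 gauge xyz [  0.3 -52.9] 37.8 toolyaw -76.68 z [ 0.006 -0.009 -1.   ] Fg [  1.18 -26.13] 1.8 w 0.0
t 9.85 gauge xyz [  0.3 -52.8] 37.8 toolyaw -76.74 z [ 0.006 -0.01  -1.   ] Fg [-1.000e-02 -2.907e+01] 1.93 w 0.0
t 9.95 gauge xyz [  0.3 -52.6] 37.8 toolyaw -76.81 z [ 0.007 -0.012 -1.   ] Fg [ -0.51 -32.1 ] 2.93 w 0.0
```

The force is now purely along the rail (32 N), but the pin holds on the notch edge. It resists 46 mm off-axis, which twists the slide. I'll back off and push nearer the pin side and a little lower.

```bash
python3 -m inch '10 0 0 0 0; 10 0 0 0 0; 0 -9 0 0 0; 0 -9 0 0 0; 0 0 0 0 0; 0 0 0 0 0' >/dev/null; python3 stop.py
```

```text
t 10.55 gauge xyz [ 19.3 -59.7] 35.1 toolyaw -76.17 z [-0.001  0.001 -1.   ] Fg [-0.78  0.25] -0.74 w 0.0
10
top block 27 [[12.0, -17.0, 52.0], [22.0, -6.0, 55.0], [31.0, 5.0, 56.0]]
top knob 16 [[37.0, -22.0, 67.0], [46.0, -17.0, 71.0], [54.0, -11.0, 77.0]]
top blade 0 
top clamp 9 [[-7.0, -13.0, 63.0], [-1.0, -3.0, 66.0], [31.0, 1.0, 68.0]]
scene block 24 [[13.0, -74.0, 52.0], [22.0, -29.0, 54.0], [29.0, 2.0, 57.0]]
scene knob 7 [[35.0, -74.0, 77.0], [43.0, -73.0, 82.0], [49.0, -67.0, 83.0]]
scene blade 47 [[-83.0, -5.0, 36.0], [-76.0, -2.0, 46.0], [-61.0, 2.0, 56.0]]
scene clamp 153 [[-14.0, -75.0, 63.0], [16.0, -72.0, 82.0], [33.0, -52.0, 91.0]]
```

```bash
for i in 1 2 3 4 5 6 7 8 9; do python3 -m inch '-2 -0.1 0.2 0 0' >/dev/null; python3 st.py; done
```

```text
t 10.8 gauge xyz [ 18.6 -59.2] 35.2 toolyaw -76.31 z [-0. -0. -1.] Fg [0.28 0.15] 0.43 w -0.0
t 10.9 gauge xyz [ 18.8 -56.9] 35.1 toolyaw -76.3 z [-0.  0. -1.] Fg [0.28 0.22] 0.69 w 0.0
t 11.0 gauge xyz [ 19.1 -54.7] 34.9 toolyaw -76.28 z [ 0.  0. -1.] Fg [-0.51 -3.18] 1.21 w -0.0
t 11.1 gauge xyz [ 19.1 -54.5] 34.9 toolyaw -76.35 z [ 0.001 -0.002 -1.   ] Fg [-1.37 -7.97] -0.49 w 0.0
t 11.2 gauge xyz [ 19.  -54.1] 34.9 toolyaw -76.42 z [ 0.002 -0.004 -1.   ] Fg [ -0.57 -12.61] 0.22 w 0.0
t 11.3 gauge xyz [ 19.  -53.8] 34.9 toolyaw -76.5 z [ 0.003 -0.005 -1.   ] Fg [ -0.02 -14.91] -0.7 w -0.0
t 11.4 gauge xyz [ 19.  -53.5] 35.0 toolyaw -76.57 z [ 0.004 -0.007 -1.   ] Fg [  1.04 -20.43] -1.18 w 0.0
t 11.5 gauge xyz [ 19.  -53.3] 35.0 toolyaw -76.65 z [ 0.005 -0.009 -1.   ] Fg [  1.02 -22.69] -1.14 w -0.0
t 11.6 gauge xyz [ 19. -53.] 35.0 toolyaw -76.73 z [ 0.005 -0.01  -1.   ] Fg [  1.3  -26.72] -1.67 w 0.0
```

```bash
for i in 1 2 3 4 5; do python3 -m inch '-1.5 -0.1 0.2 0 0' >/dev/null; python3 st.py; done; python3 stop.py
```

```text
t 11.7 gauge xyz [ 19.  -52.9] 35.0 toolyaw -76.8 z [ 0.006 -0.012 -1.   ] Fg [  0.68 -29.92] -1.55 w 0.0
t 11.8 gauge xyz [ 19.  -52.7] 35.0 toolyaw -76.86 z [ 0.007 -0.013 -1.   ] Fg [  0.58 -33.82] -1.07 w 0.0
t 11.9 gauge xyz [ 19.  -52.6] 35.1 toolyaw -76.93 z [ 0.007 -0.014 -1.   ] Fg [  0.39 -35.68] -1.74 w 0.0
t 12.0 gauge xyz [ 19.  -52.5] 35.1 toolyaw -76.99 z [ 0.008 -0.016 -1.   ] Fg [  0.54 -38.9 ] -1.45 w -0.0
t 12.1 gauge xyz [ 19.  -52.3] 35.1 toolyaw -77.05 z [ 0.009 -0.017 -1.   ] Fg [  0.04 -39.33] -1.58 w -0.0
t 12.1 gauge xyz [ 19.  -52.3] 35.1 toolyaw -77.05 z [ 0.009 -0.017 -1.   ] Fg [  0.04 -39.33] -1.58 w -0.0
13
top block 10 [[14.0, 0.0, 51.0], [21.0, 4.0, 54.0], [28.0, 8.0, 56.0]]
top knob 0 
top blade 0 
top clamp 0 
scene block 24 [[14.0, -61.0, 51.0], [23.0, -58.0, 53.0], [31.0, 10.0, 56.0]]
scene knob 11 [[36.0, -61.0, 65.0], [45.0, -57.0, 79.0], [57.0, -16.0, 83.0]]
scene blade 75 [[-83.0, 2.0, 35.0], [-70.0, 4.0, 45.0], [-51.0, 9.0, 55.0]]
scene clamp 150 [[-14.0, -63.0, 64.0], [15.0, -59.0, 82.0], [34.0, -39.0, 91.0]]
```

```bash
python3 -c "
from bench import ctrl
s=ctrl.observe();print(s['effort'],s['ft_torque'],s['force'],s['q'])"
```

```text
[-1.52163986e+00 -6.11514974e+01  1.17274046e+00 -3.04231203e+01
 -2.83722281e-01 -3.99092669e-01 -3.63521499e-02] [-0.42091528  0.11811705  0.00760099] [ 0.12632584 -1.87023373  1.10281049] [   0.97093238   28.13603529    5.66094489   96.39719351   -2.78581399
   55.34509624 -159.23775126]
```

View pics/s13.png

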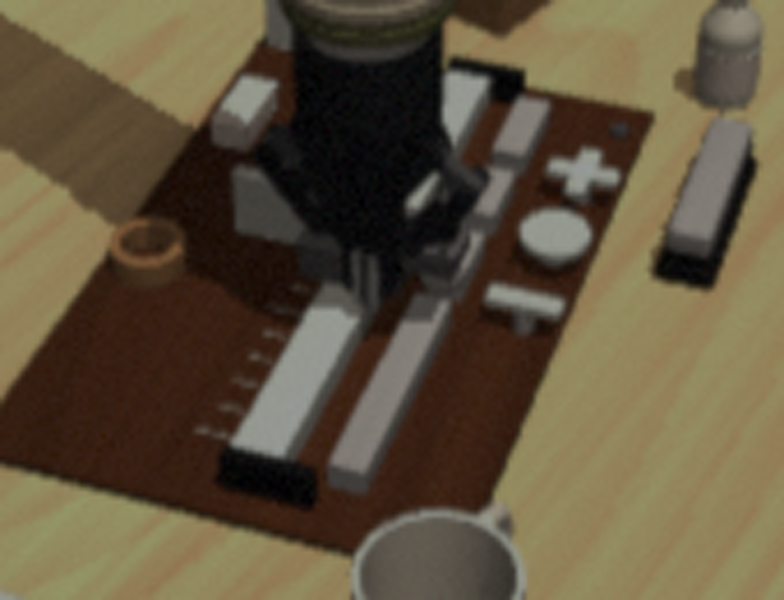

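The picture still shows the stop in the notch, with only the fingertips on the block. But the force has since fallen to about 2 N, so the stop came out of the first notch during the camera calls. I'll check where it is.

```bash
python3 stop.py; python3 st.py
```

```text
t 12.25 gauge xyz [ 19.3 -43.9] 34.4 toolyaw -76.78 z [ 0.004 -0.007 -1.   ] Fg [-0.32 -1.85] 1.1 w -0.0
16
top block 12 [[12.0, 7.0, 52.0], [24.0, 14.0, 54.0], [30.0, 20.0, 56.0]]
top knob 0 
top blade 0 
top clamp 2 [[4.0, 15.0, 64.0], [13.0, 16.0, 65.0], [23.0, 16.0, 66.0]]
scene block 23 [[11.0, -52.0, 51.0], [25.0, -46.0, 53.0], [31.0, 19.0, 56.0]]
scene knob 16 [[34.0, -51.0, 67.0], [37.0, -48.0, 80.0], [48.0, -18.0, 84.0]]
scene blade 67 [[-83.0, 11.0, 36.0], [-72.0, 14.0, 47.0], [-55.0, 18.0, 56.0]]
scene clamp 154 [[-14.0, -53.0, 64.0], [14.0, -50.0, 82.0], [33.0, -31.0, 91.0]]
t 12.4 gauge xyz [ 20.  -38.1] 33.5 toolyaw -76.43 z [ 0.001 -0.002 -1.   ] Fg [-2.62 -7.05] 4.54 w -0.0
```

```bash
python3 -m inch '-4 0.3 -1 0 0; -4 0.3 0 0 0; -4 0 0 0 0; -4 0 0 0 0; -4 0 0 0 0; -4 0 0 0 0; -3 0 0 0 0'>/dev/null; python3 st.py; for i in 1 2 3 4 5 6; do python3 -m inch '-2 0 0 0 0' >/dev/null; python3 st.py; done
```

```text
t 13.1 gauge xyz [ 19.9 -10.3] 33.8 toolyaw -76.36 z [ 0.002 -0.002 -1.   ] Fg [ 1.74 -7.58] -1.97 w 0.0
t 13.2 gauge xyz [19.9 -8.2] 33.8 toolyaw -76.35 z [ 0.002 -0.002 -1.   ] Fg [ 2.25 -7.23] -1.21 w -0.0
t 13.3 gauge xyz [19.9 -6.3] 33.8 toolyaw -76.36 z [ 0.002 -0.002 -1.   ] Fg [ 2.34 -7.21] -2.69 w -0.0
t 13.4 gauge xyz [19.9 -4.1] 33.8 toolyaw -76.35 z [ 0.002 -0.002 -1.   ] Fg [ 0.77 -6.76] -1.34 w -0.0
t 13.5 gauge xyz [19.9 -1.6] 33.8 toolyaw -76.34 z [ 0.001 -0.001 -1.   ] Fg [ 1.29 -4.34] -1.41 w -0.0
t 13.6 gauge xyz [19.9  1.1] 33.7 toolyaw -76.31 z [ 0.001 -0.    -1.   ] Fg [ 1.34 -2.68] -0.66 w -0.01
t 13.7 gauge xyz [19.8  4.1] 33.7 toolyaw -76.26 z [ 0.     0.001 -1.   ] Fg [ 0.89 -2.05] 0.47 w 0.0
```

```bash
python3 -m inch '-1 0 0 0 0' >/dev/null; python3 st.py; python3 -m inch '-1 0 0 0 0'>/dev/null; python3 st.py; python3 -m inch '-1 0 0 0 0'>/dev/null; python3 st.py
```

```text
t 13.8 gauge xyz [19.8  4.6] 33.7 toolyaw -76.26 z [ 0. -0. -1.] Fg [ 2.52 -4.97] -1.26 w -0.0
t 13.9 gauge xyz [19.8  4.8] 33.7 toolyaw -76.3 z [ 0.001 -0.001 -1.   ] Fg [ 2.28 -6.69] -1.03 w -0.0
t 14.0 gauge xyz [19.8  5. ] 33.7 toolyaw -76.34 z [ 0.001 -0.002 -1.   ] Fg [ 2.9  -7.85] -1.82 w -0.0
```

The dip (2 N) and the rise after it match the middle notch: the pin has dropped. I'll back off, lift and look.

```bash
python3 -m inch '15 0 0 0 0; 15 0 0 0 0; 0 0 -30 0 0; 0 0 -30 0 0; 0 27 0 0 0; 0 27 0 0 0; 0 27 0 0 0; 0 0 0 0 0'>/dev/null; python3 stop.py
```

```text
t 14.8 gauge xyz [-65.1 -24.9] 93.4 toolyaw -76.48 z [-0.003  0.    -1.   ] Fg [-0.57 -0.93] -0.16 w -0.0
19
top block 54 [[11.0, 17.0, 52.0], [20.0, 41.0, 54.0], [31.0, 62.0, 57.0]]
top knob 28 [[36.0, 31.0, 66.0], [45.0, 40.0, 71.0], [52.0, 48.0, 76.0]]
top blade 29 [[-85.0, 57.0, 46.0], [-66.0, 61.0, 55.0], [-47.0, 65.0, 58.0]]
top clamp 61 [[-22.0, 20.0, 63.0], [-11.0, 40.0, 80.0], [2.0, 59.0, 90.0]]
scene block 99 [[11.0, 15.0, 51.0], [21.0, 36.0, 53.0], [32.0, 62.0, 56.0]]
scene knob 40 [[39.0, 29.0, 65.0], [48.0, 36.0, 70.0], [55.0, 46.0, 72.0]]
scene blade 90 [[-80.0, 54.0, 36.0], [-64.0, 57.0, 48.0], [-46.0, 64.0, 56.0]]
scene clamp 99 [[-18.0, 18.0, 62.0], [-8.0, 37.0, 78.0], [7.0, 59.0, 89.0]]
```

```bash
python3 -m inch '-22 0 0 0 0; -22 0 0 0 0; -21 0 0 0 0; 0 0 9 0 0; 0 0 8 0 0; 0 -8 0 0 0; 0 -8 0 0 0;0 0 0 0 0'>/dev/null; python3 st.py; python3 -m inch '0 -4 0 0 0; 0 -4 0 0 0; 0 -4 0 0 0'>/dev/null; python3 st.py; for i in 1 2 3 4 5; do python3 -m inch '0 -4 0 0 0' >/dev/null; python3 st.py; done
```

```text
t 15.75 gauge xyz [-43.7  40.9] 76.8 toolyaw -76.31 z [ 0.001  0.    -1.   ] Fg [0.81 0.05] -0.12 w 0.0
t 16.05 gauge xyz [-33.1  41.4] 76.8 toolyaw -76.3 z [-0. -0. -1.] Fg [-5.29 -0.2 ] 4.58 w -0.0
t 16.15 gauge xyz [-31.3  41.2] 77.0 toolyaw -76.32 z [-0.004 -0.001 -1.   ] Fg [-21.32   1.6 ] 26.05 w 0.0
t 16.25 gauge xyz [-28.9  40.9] 77.9 toolyaw -76.37 z [-0.007 -0.001 -1.   ] Fg [-32.89   3.36] 46.39 w -0.0
t 16.35 gauge xyz [-23.8  40.7] 80.1 toolyaw -76.38 z [-0.004 -0.001 -1.   ] Fg [-25.87   3.06] 35.8 w -0.0
t 16.45 gauge xyz [-17.2  40.9] 78.5 toolyaw -76.33 z [ 0.001 -0.    -1.   ] Fg [-1.74  0.08] 1.36 w -0.0
t 16.55 gauge xyz [-13.1  41.3] 77.2 toolyaw -76.31 z [ 0.001 -0.    -1.   ] Fg [-2.19 -0.14] 2.46 w -0.0
```

```bash
for i in 1 2 3 4; do python3 -m inch '0 -2 0 0 0' >/dev/null; python3 st.py; done
```

```text
t 16.65 gauge xyz [-11.   41.4] 76.6 toolyaw -76.29 z [ 0. -0. -1.] Fg [-1.32 -0.41] 1.67 w -0.0
t 16.75 gauge xyz [-9.2 41.5] 76.4 toolyaw -76.28 z [-0. -0. -1.] Fg [-1.66 -0.19] 1.75 w -0.0
t 16.85 gauge xyz [-7.5 41.5] 76.2 toolyaw -76.29 z [-0.001 -0.    -1.   ] Fg [-2.02  0.28] 0.12 w -0.0
t 16.95 gauge xyz [-5.7 41.6] 76.0 toolyaw -76.29 z [-0.001 -0.    -1.   ] Fg [-2.44  0.29] -1.4 w 0.0
```

```bash
for i in 1 2 3 4 5 6; do python3 -m inch '0 -1.5 0 0 0' >/dev/null; python3 st.py; done
```

```text
t 17.05 gauge xyz [-4.2 41.6] 76.1 toolyaw -76.29 z [-0.001  0.    -1.   ] Fg [-2.38 -0.98] -0.54 w -0.0
t 17.15 gauge xyz [-2.6 41.7] 76.2 toolyaw -76.28 z [-0.001  0.    -1.   ] Fg [-2.39 -1.13] -0.74 w -0.0
t 17.25 gauge xyz [-0.9 41.7] 76.5 toolyaw -76.28 z [-0.  0. -1.] Fg [-2.2   0.11] -0.17 w 0.0
t 17.35 gauge xyz [ 0.7 41.6] 76.6 toolyaw -76.28 z [-0.  0. -1.] Fg [-2.05  0.28] -0.5 w -0.0
t 17.45 gauge xyz [ 1.4 41.6] 76.4 toolyaw -76.29 z [-0.002 -0.    -1.   ] Fg [-8.99  0.94] 3.74 w -0.0
t 17.55 gauge xyz [ 1.7 41.6] 76.3 toolyaw -76.31 z [-0.004 -0.    -1.   ] Fg [-14.43   1.22] 7.94 w -0.0
```

The force climbs sharply, so the lever is at its end. I'll retreat straight back, lift clear and look.

```bash
python3 -m inch '0 8 0 0 0; 0 20 0 0 0; 0 25 0 0 0; 0 25 0 0 0; 0 0 -40 0 0; 0 0 -40 0 0; 0 40 -40 0 0; 0 40 0 0 0; 0 0 0 0 0; 0 0 0 0 0'>/dev/null; python3 stop.py
```

```text
t 18.55 gauge xyz [-149.4   41.5] 192.8 toolyaw -76.32 z [ 0.003  0.    -1.   ] Fg [0.28 0.33] 0.07 w -0.0
22
top block 38 [[13.0, 15.0, 52.0], [25.0, 40.0, 54.0], [31.0, 62.0, 57.0]]
top knob 25 [[36.0, 31.0, 65.0], [44.0, 40.0, 71.0], [53.0, 48.0, 76.0]]
top blade 20 [[-72.0, 57.0, 52.0], [-60.0, 61.0, 56.0], [-47.0, 64.0, 59.0]]
top clamp 75 [[-22.0, 21.0, 62.0], [7.0, 41.0, 77.0], [20.0, 60.0, 92.0]]
scene block 94 [[11.0, 14.0, 51.0], [21.0, 34.0, 53.0], [31.0, 60.0, 56.0]]
scene knob 39 [[39.0, 28.0, 66.0], [47.0, 35.0, 70.0], [55.0, 48.0, 72.0]]
scene blade 100 [[-81.0, 54.0, 35.0], [-64.0, 57.0, 48.0], [-46.0, 65.0, 56.0]]
scene clamp 65 [[-1.0, 18.0, 63.0], [14.0, 33.0, 81.0], [22.0, 55.0, 89.0]]
```

View pics/s22.png

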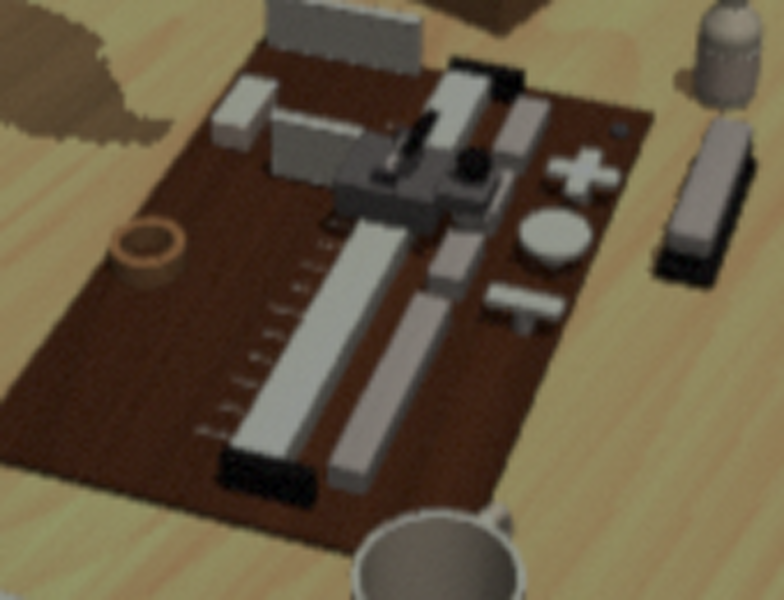

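The stop stands at gauge y = 40 mm in line with the round plate (555,235), and its knob is low at (470,160). The lever (420,135) leans fully to +x, with its tip at x about 20 mm and z about 88 mm. Tape roll and clip box are where they started, and the robot is clear.

```bash
python3 -c "
from bench import ctrl
print(ctrl.job_done())"
```

```text
the job is handed in; nothing more can be done
None
```

The job is handed in, result not shown: the stop is in the round-plate (middle) notch with its pin dropped, and the clamp lever is fully over; the fingertips read about 39 N leaving the first notch and, briefly, about 57 N on the lever.

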